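# Ready the label printer after a roll change

## Robot

A 7-joint arm with a two-finger parallel gripper is mounted at the origin on the work surface. World frame = base frame: x ahead of the robot, y to its left, z up, the work surface at z = 0. Lengths are in m, angles in rad, forces in N, time in s.
With the tool pointing down it reaches from about 0.425 to 0.95 m from the base axis. Payload 4.7 kg.
Tool frame: the origin (TCP) lies midway between the tips of the shut fingers; the grasp point (between the pads) lies 19 mm behind it; z points along the fingers, y is the direction in which the jaws open and shut (so a half turn about z gives the same grasp; the last joint's range is limited). The gripper opens to 85 mm and grips with 20 to 120 N. Pads are 22 mm wide; open, the fingers measure 114 mm over their backs; the gripper's body (76 mm by 85 mm) begins 54 mm behind the grasp point. The pads swing forward as they close: fully open they stand 13 mm farther back than shut.
Start: joints at [1.089, 0.469, -0.049, 1.532, 0.024, 1.141, -0.082], TCP at [0.295, -0.607, 0.231] pointing down, gripper open.
Joint ranges: [-2.59, 2.59], [-0.33, 1.99], [-1.39, 1.29], [0.1, 2.45], [-1.04, 4.18], [0.21, 1.99], [-2.66, 2.66]. Speed limits (rad/s): [2.57, 2.57, 3.14, 3.14, 3.14, 3.14, 3.14].

## Interface

Orientations are given as a rotation vector (axis times angle).
In Python, from station import ctrl, cams, order gives the robot as it stands.
- The arm moves only by the tool drive_tool, never from a script. Its argument "steps" is a list of rows, each a list of 5 numbers: the shift along the tool's x, y, z in m, then the turn about the tool's z in units of 10 degrees (1.0 is 10 degrees), then the gripper's target within -1 to 1 (shut at 1, half-way at 0, fully open at -1). In form: [[x, y, z, yaw, hand], ...]. A call has exactly 5 rows; each row shifts and turns the commanded pose from where the row before left it, along the tool's axes as they then stand; what a row does not reach is not made up. A row lasts 1/8 s, in which the tool goes at most 62.5 mm and 10.7 degrees, less where a joint would pass 70% of its speed; a pose out of reach is approached as far as the arm can. A call is refused whole if a number of a shift passes 0.0625 or a number of a turn 1, either way. A call with a gripper value outside its range is refused whole. The fingers move at their own pace and stop on an object; "newtons" is the grip in N (left out, the last holds). Time passes only in rows, so rows that do not move let the fingers close, or fill a call up. It gives the time, the measured TCP pose, the force and the opening at its end, in the units of the state.
- ctrl.get_state(): the state, without advancing time (a new reading comes with each control period).
- cams.grab_frame(name): name is "side" or "top"; returns a dict with "pixels" (480x640x3 uint8, red, green, blue), "mtx" (3x3 intrinsics, pixels), "pose" (4x4, takes a point from camera to world coordinates). Camera axes: x right, y down, z forward; pixel columns grow to the right and rows downward; lengths in m; the calibration is good to about 2 mm. A picture is of the moment at which its call begins. There is no depth.
- order.finish_job(): hands the job in, once; it reports no verdict.
The state is a dict: "time_s": time; "q": joint angles; "qd": joint speeds; "joint_torque": joint torques, N m; "tcp_pos": TCP position; "orientation": TCP orientation; "contact_force": force on the tool from outside, world axes, zero at the start; "wrist_torque": the same for the moment, N m; "width": opening from 0.0 (shut) to 1.0 (fully open).
Only numpy, scipy, OpenCV 4.12 (cv2) and the standard library are available. Lean on these libraries where they do the work, as an engineer would, in place of code of your own. Each camera call takes 0.05 s, during which the arm holds its last target.

## Task

A fresh roll has just been put in the label printer, which is still switched off with its roll cover standing ajar. Using only the fingertips, push the cover fully shut, then press down the raised half of the power rocker until it lies level and the switch is fully over to on, then press the long feed key fully down and let it come up again, leaving the cover shut and the power on. Do not press the two round keys, pick nothing up, and leave the jars, cartons, label roll and cardboard core around the printer standing where they are.

Things in the scene. Friction and masses are not known exactly. Their poses are not given: they have to be found in the camera images.
- printer: light grey desktop label printer, fixed, 200 wide (y), 230 deep (x), 150 mm high when shut. Origin: centre of underside; z up, -x its front (to the robot), +y its left. Front part (x -115 to -42): flat dark key deck 100 mm above the bench; on its line x -86 mm stand the power rocker (y +70) and three keys: round (y +15), long feed key (y -27), round (y -69). Behind: roll bay under the cover
- cover (a joint): roll cover, light grey hood 196 mm wide, 154 mm long, hinged along its rear edge. Value = opening angle (rad): 0 = fully shut on a hard stop, starts ajar at 0.25 to 0.6. Stiff hinge: stays wherever it is left; pushing the front lip down takes about 3 to 5 N
- cover_lip (a point): middle of the upper face of the cover's flat front lip (28 deep, 196 wide, 15 mm thick), moves with the cover. Shut, it lies at printer x -34, y 0, z 116 mm; behind the lip the hood slopes up to 150 mm. It is 142 mm ahead of and 15 mm above cover_hinge when shut; the lip's front edge is 14 mm ahead of it
- cover_hinge (a point): point on the cover's hinge line (which runs along the printer's y) at the printer's middle: printer x 108, y 0, z 101 mm
- power (a joint): power rocker, light grey V-shaped cap 32 mm long (printer x), 22 mm wide, in a low black frame; tips about y at its middle, 5 mm over the deck. Value (rad): 0 = off (start: far half raised, near half level), 0.4 = on (far half level, near half raised). Stiff, stays where it is left (no snap, so press it all the way); takes about 4 to 5 N on the outer part of the raised half
- power_far (a point): on the surface of the rocker's far half (the half nearer the cover), 12 mm from the tipping axis; raised when off, 9.7 mm above the deck; on, 5 mm above the deck. Its x axis runs from near to far
- power_near (a point): same on the rocker's near half; 5 mm above the deck when off
- feed (a joint): feed key, the long light grey bar-shaped key 28 mm (y) by 14 mm (x), top 7 mm above the deck, between the two round keys; on a spring: moves straight down 5 mm (about 1.4 N to start, 4 N fully down) and comes back up when let go. Joint value = how far it is pressed (m), 0 = up, 0.005 = fully down
- feed_top (a point): centre of the feed key's top face, 107 mm above the bench when up; z up
- key_left (a joint): light grey round key 13 mm across, top 7 mm above the deck, between rocker and feed key, 42 mm from the feed key's centre; not to be pressed; on a spring: moves straight down 5 mm (about 1.4 N to start, 4 N fully down) and comes back up when let go. Joint value = how far it is pressed (m), 0 = up, 0.005 = fully down
- key_left_top (a point): centre of the top face of that round key
- key_right (a joint): the other round key, 13 mm across, on the far side of the feed key from the rocker, 42 mm from the feed key's centre; not to be pressed; on a spring: moves straight down 5 mm (about 1.4 N to start, 4 N fully down) and comes back up when let go. Joint value = how far it is pressed (m), 0 = up, 0.005 = fully down
- key_right_top (a point): centre of the top face of that round key
- jar_a: dark glass jar with a gold screw lid, 68 mm across, 85 mm high, 0.33 kg; origin at the centre of its underside, z up. Bystander: leave it standing (it stands just in front of the printer)
- jar_b: dark glass jar with a gold screw lid, 68 mm across, 85 mm high, 0.33 kg; origin at the centre of its underside, z up. Bystander: leave it standing
- jar_c: dark glass jar with a gold screw lid, 68 mm across, 85 mm high, 0.33 kg; origin at the centre of its underside, z up. Bystander: leave it standing
- carton_full: closed brown carton 78 x 78 x 105 mm, 0.42 kg, standing close beside the printer's right side; origin at the centre of its underside. Bystander
- carton_open: empty open brown carton 78 x 78 x 105 mm with two flaps up to 150 mm; origin at the centre of its underside. Bystander
- label_roll: spare roll of white labels lying flat, 94 mm across with a 38 mm hole, 58 mm high, beside the printer's left side; origin at the centre of its underside. Bystander
- core: empty cardboard core standing on end, 42 mm across, 58 mm high, 30 g, just in front of the printer; origin at the centre of its underside. Bystander

How it is judged:
On the way, in this order (a step that is already met when the one before it is completed fails the run):
1. the roll cover is fully shut while the power is still off (value of joint cover below 0.025 rad and value of joint power below 0.15 rad), for 0.2 s.
2. then the power rocker is over to on, with the cover shut (value of joint power above 0.28 rad and value of joint cover below 0.025 rad), for 0.1 s.
3. then the feed key is pressed fully down, with the cover shut and the power on (all of step 2 and value of joint feed above 0.0038 m), for 0.06 s.
At the end, for the whole second after the job is handed in: Cover shut (under 0.025 rad), rocker on (over 0.28 rad), feed key pressed to at least 3.8 mm on the way and up again (under 1 mm), both round keys up, and every jar, carton, roll and core within 15 mm of where it stood (all of step 2 and value of joint each of feed, key_left, key_right below 0.001 m and distance of each of jar_a, jar_b, jar_c, carton_full, carton_open, label_roll, core from where it was at the start of the episode below 0.015 m); the robot touches nothing.
It fails at once if the power is switched on with the cover still open, or the feed key pressed before the power is on ((value of joint power above 0.25 rad and value of joint cover above 0.05 rad) or (value of joint feed above 0.0025 m and value of joint power below 0.2 rad)).
It fails at once if a round key is pressed (value of joint any of key_left, key_right above 0.0025 m).
It fails at once if the printer is pushed with the arm or the gripper's body instead of the fingers (contact force between the arm and printer above 5 N).
It fails at once if the cover is lifted wide open instead of pushed shut (value of joint cover above 0.75 rad).
It fails at once if a jar, carton, roll or core is lifted or knocked out of its place (distance of any of jar_a, jar_b, jar_c, carton_full, carton_open, label_roll, core from where it was at the start of the episode above 0.02 m).
It also fails if it takes over 45 s, if anything falls off the work surface, if the arm or the gripper's body presses on something with over 40 N, if the wrist force passes 120 N, or if a joint passes its speed limit or range.

## Working session

There is one attempt and no reset: what is moved stays moved. The work goes in short steps, Python scripts to look and compute and a tool call to move; the robot and the scene stay as the last step left them, time stands still between calls to the robot, and variables do not carry over. Pictures are saved under pics/ and viewed, and the job is handed in when it is done.

Besides the shell and the picture viewer there is one more tool, called as a command line: name --pt "numbers of a row" for each row, then --argument value for the rest. drive_tool: Moves the arm, as the interface text tells. Its arguments: {"type":"object","properties":{"steps":{"type":"array","items":{"type":"array","items":{"type":"number"}}},"newtons":{"type":"number"}},"required":["steps"]}

```bash
mkdir -p pics; python3 - <<'E'
from station import ctrl,cams
import cv2,numpy as np
for n in("side","top"):
    f=cams.grab_frame(n); cv2.imwrite(f"pics/{n}0.png",f["pixels"][:,:,::-1]); print(n,f["mtx"].tolist(),np.round(f["pose"],4).tolist())
    np.savez(f"{n}0.npz",**f)
print(ctrl.get_state())
E
```

```text
side [[496.1660822260784, 0.0, 320.2330955903741], [0.0, 496.1660822260784, 237.98272336403195], [0.0, 0.0, 1.0]] [[0.9969, -0.0613, 0.0491, 0.5244], [-0.0786, -0.7718, 0.631, -0.7485], [-0.0008, -0.6329, -0.7742, 1.0334], [0.0, 0.0, 0.0, 1.0]]
top [[532.0958012761678, 0.0, 327.6973388823057], [0.0, 532.0958012761678, 233.6926095678617], [0.0, 0.0, 1.0]] [[0.0286, -0.9851, 0.1696, 0.3634], [-0.9995, -0.0303, -0.0072, 0.0002], [0.0122, -0.1693, -0.9855, 1.3744], [0.0, 0.0, 0.0, 1.0]]
{'time_s': 0.1, 'q': array([ 1.08912786,  0.46935389, -0.04862609,  1.53358679,  0.02410987,
        1.14104349, -0.08229567]), 'qd': array([-7.50702437e-04, -2.49068647e-03,  4.09410343e-04, -1.95509692e-03,
       -1.09838637e-03, -4.80095733e-04,  6.43608190e-07]), 'joint_torque': array([ 1.00317608e-03, -5.11513209e+01, -4.65314474e-02, -2.38390982e+01,
        1.08569028e-02,  4.40291158e-03, -1.40567178e-05]), 'tcp_pos': array([ 0.29507041, -0.60648404,  0.23036592]), 'orientation': array([-3.05970941e+00, -7.04856314e-01,  7.28259177e-04]), 'contact_force': array([0.56834179, 0.53712114, 0.50845727]), 'wrist_torque': array([-0.05020976, -0.00224749,  0.02335867]), 'width': 0.998801481747298}
```

View pics/side0.png

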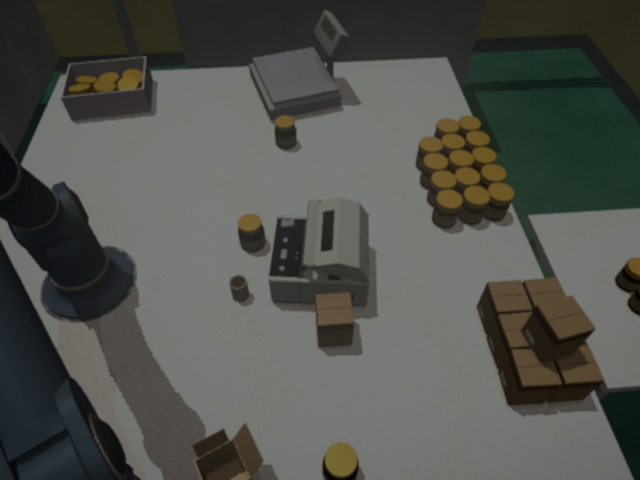

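View pics/top0.png

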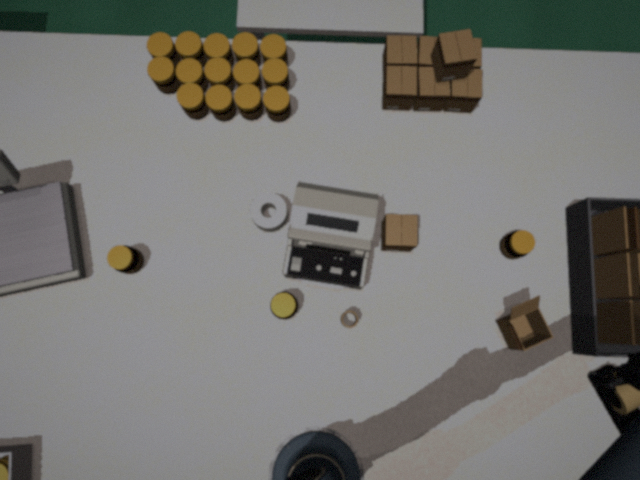

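```bash
python3 - <<'E'
import cv2,numpy as np
for n,(x0,y0,x1,y1) in dict(side=(225,180,385,300),top=(260,175,400,295)).items():
    p=np.load(f"{n}0.npz")["pixels"][y0:y1,x0:x1,::-1]
    p=cv2.resize(p,None,fx=5,fy=5,interpolation=cv2.INTER_CUBIC)
    p=np.clip(p.astype(float)*1.6,0,255).astype(np.uint8)
    cv2.imwrite(f"pics/{n}z.png",p)
E
```

```text
(no output)
```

View pics/sidez.png

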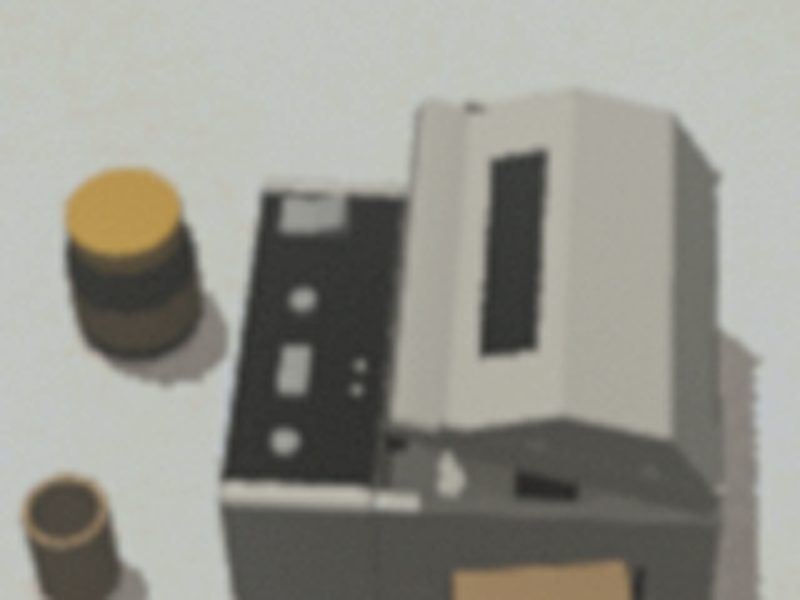

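View pics/topz.png

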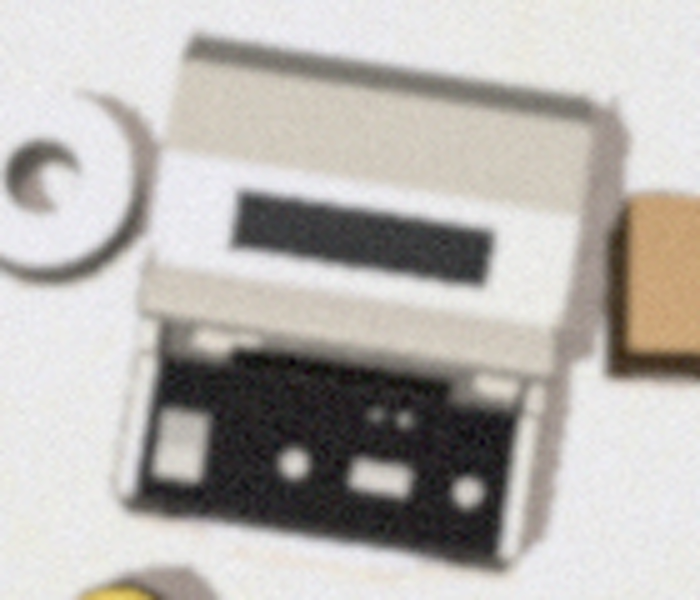

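```bash
cat > h.py <<'E'
import cv2,numpy as np
def ray(f,u,v):
    d=f["pose"][:3,:3]@np.linalg.inv(f["mtx"])@[u,v,1.]; return f["pose"][:3,3],d/np.linalg.norm(d)
def onz(f,uv,z):
    o,d=ray(f,*uv); return o+d*(z-o[2])/d[2]
def tri(fa,a,fb,b):
    (o,d),(p,e)=ray(fa,*a),ray(fb,*b)
    s=np.linalg.lstsq(np.c_[d,-e],p-o,rcond=None)[0]; A=o+s[0]*d;B=p+s[1]*e
    return (A+B)/2,np.linalg.norm(A-B)
def cen(f,u,v,r,t=None):
    g=f["pixels"].astype(float).mean(2); x0,y0=int(u-r),int(v-r); w=g[y0:y0+2*r+1,x0:x0+2*r+1]
    lo=np.percentile(w,20); m=np.clip(w-lo-0.35*(w.max()-lo),0,None)
    yy,xx=np.mgrid[y0:y0+2*r+1,x0:x0+2*r+1]; return np.array([(m*xx).sum(),(m*yy).sum()])/m.sum()
E
python3 - <<'E'
from h import *
S=dict(np.load("side0.npz"));T=dict(np.load("top0.npz"))
cs=lambda x,y:(225-.4+x/5,180-.4+y/5); ct=lambda x,y:(260-.4+x/5,175-.4+y/5)
P={}
for n,a,b,z in[("left",(303,299),(293,463),.107),("feed",(294,369),(381,477),.107),("right",(285,440),(468,492),.107),("rocker",(313,213),(181,443),.107)]:
    r=5 if n in("left","right") else 7
    if n=="rocker": A,B=cs(*a),ct(*b)
    else: A,B=cen(S,*cs(*a),r),cen(T,*ct(*b),r)
    print(n,np.round(onz(S,A,z),4),np.round(onz(T,B,z),4),[np.round(q,4) for q in tri(S,A,T,B)])
    P[n]=(onz(S,A,z)+onz(T,B,z))/2
d=P["left"]-P["right"];yaw=np.arctan2(-d[0],d[1]);print("len",np.linalg.norm(d),"yaw",yaw)
for n,a,b in[("lipL",(418,105),(140,315)),("lipR",(390,423),(553,376)),("deckFL",(262,190),(122,497)),("deckFR",(222,490),(507,563)), ("hoodTopL",(575,90),(158,150)),("hoodTopR",(562,415),(582,212))]:
    print(n,[np.round(q,4) for q in tri(S,cs(*a),T,ct(*b))])
c,s=np.cos(yaw),np.sin(yaw);R=np.array([[c,-s],[s,c]])
o=np.mean([P["left"][:2]-R@[-.086,.015],P["feed"][:2]-R@[-.086,-.027],P["right"][:2]-R@[-.086,-.069]],0)
print("origin",o)
for n,q in dict(rocker=(-.086,.07),feed=(-.086,-.027),hinge=(.108,0),lip=(-.034,0),left=(-.086,.015)).items(): print(n,o+R@q)
for nm,g in dict(jar=(284,305),core=(350,317)).items(): print(nm,onz(T,g,.085 if nm=='jar' else .058))
E
```

```text
left [0.4986 0.0087 0.107 ] [0.4992 0.0109 0.107 ] [array([0.499 , 0.0108, 0.1046]), np.float64(0.001)]
feed [ 0.4929 -0.0336  0.107 ] [ 0.4935 -0.0305  0.107 ] [array([ 0.4933, -0.0307,  0.1034]), np.float64(0.0011)]
right [ 0.4874 -0.0747  0.107 ] [ 0.4881 -0.0724  0.107 ] [array([ 0.4878, -0.0726,  0.1043]), np.float64(0.0011)]
rocker [0.5056 0.0633 0.107 ] [0.5075 0.0652 0.107 ] [array([0.5067, 0.0651, 0.1052]), np.float64(0.0022)]
len 0.0840849690792242 yaw -0.13296322109601647
lipL [array([0.5603, 0.0838, 0.1585]), np.float64(0.0006)]
lipR [array([ 0.5366, -0.1077,  0.161 ]), np.float64(0.0019)]
deckFL [array([0.4811, 0.0931, 0.0932]), np.float64(0.002)]
deckFR [array([ 0.4567, -0.0924,  0.0962]), np.float64(0.0021)]
hoodTopL [array([0.6362, 0.078 , 0.1688]), np.float64(0.001)]
hoodTopR [array([ 0.6109, -0.1188,  0.1741]), np.float64(0.0029)]
origin [ 0.58210507 -0.01656599]
rocker [0.50614418 0.06421732]
feed [ 0.49328472 -0.0319265 ]
hinge [ 0.6891518  -0.03088374]
lip [ 0.54840518 -0.01205855]
left [0.49885273 0.00970278]
jar [0.40839526 0.09074929 0.085     ]
core [ 0.38494347 -0.06980047  0.058     ]
```

drive_tool --pt "0 0 0 0.67 1" --pt "0 0 0 0.67 1" --pt "0 0 0 0.67 1" --pt "0 0 0 0.67 1" --pt "0 0 0 0.68 1" --newtons 30

```text
time_s: 0.72
tcp_pos: [0.2952, -0.6066, 0.2307]
orientation: [-3.133, 0.216, 0.001]
contact_force: [0.1, -0.2, 0.4]
width: -0.003
```

```bash
cat > go.py <<'E'
import sys,numpy as np
from scipy.spatial.transform import Rotation as Ro
from station import ctrl
yaw=-.133;c,s=np.cos(yaw),np.sin(yaw);R=np.array([[c,-s],[s,c]]);o=np.array([.5821,-.0166])
st=ctrl.get_state();M=Ro.from_rotvec(st["orientation"]).as_matrix()
p=st["tcp_pos"];pp=R.T@(p[:2]-o)
print("t",st["time_s"],"tcp",p.round(4),"printer mm",(pp*1e3).round(1),p[2].round(4),"F",st["contact_force"].round(2),"w",round(st["width"],3))
print("toolx dir",np.arctan2(M[1,0],M[0,0]).round(4),"tool z",M[:,2].round(4))
if len(sys.argv)>3:
    a,b,z=map(float,sys.argv[1:4]);w=np.r_[o+R@[a/1e3,b/1e3],z/1e3]
    print("tool shift mm",((M.T@(w-p))*1e3).round(1))
E
python3 go.py -36 0 200
```

```text
t 0.725 tcp [ 0.2952 -0.6066  0.2307] printer mm [-206.1 -622.9] 0.2307 F [ 0.06 -0.24  0.43] w -0.003
toolx dir -0.1375 tool z [-5.e-04  1.e-03 -1.e+00]
tool shift mm [ 167.4 -623.6   31.2]
```

drive_tool --pt "0.014 -0.045 0 0 1" --pt "0.014 -0.045 0 0 1" --pt "0.014 -0.045 0 0 1" --pt "0.014 -0.045 0 0 1" --pt "0.014 -0.045 0 0 1"

```text
time_s: 1.35
tcp_pos: [0.395, -0.3916, 0.231]
orientation: [-3.134, 0.21, 0.001]
contact_force: [-0.5, -0.1, 0.3]
width: 0.002
```

drive_tool --pt "0.014 -0.045 0 0 1" --pt "0.014 -0.045 0 0 1" --pt "0.014 -0.045 0 0 1" --pt "0.014 -0.045 0 0 1" --pt "0.014 -0.045 0 0 1"

```text
time_s: 1.98
tcp_pos: [0.4943, -0.1782, 0.2311]
orientation: [3.135, -0.21, -0.001]
contact_force: [0.5, -0.9, -0.1]
width: 0.004
```

drive_tool --pt "0.01 -0.045 0 0 1" --pt "0.01 -0.045 0 0 1" --pt "0.007 -0.045 0 0 1" --pt "0 -0.038 0 0 1" --pt "0 0 0 0 1"

```text
time_s: 2.6
tcp_pos: [0.5438, -0.0077, 0.231]
orientation: [-3.134, 0.199, 0.001]
contact_force: [0.3, -1.1, -0.8]
width: -0.0
```

```bash
python3 go.py -36 0 180;python3 - <<'E'
from station import cams
import cv2,numpy as np
for n,(x0,y0,x1,y1) in dict(side=(225,140,385,300),top=(260,155,400,295)).items():
    f=cams.grab_frame(n);p=f["pixels"][y0:y1,x0:x1,::-1]
    p=cv2.resize(p,None,fx=3.7,fy=3.7,interpolation=cv2.INTER_CUBIC)
    cv2.imwrite(f"pics/{n}1.png",np.clip(p.astype(float)*1.6,0,255).astype(np.uint8))
E
```

```text
t 2.6 tcp [ 0.5438 -0.0077  0.231 ] printer mm [-39.2   3.8] 0.231 F [ 0.25 -1.14 -0.85] w -0.0
toolx dir -0.1268 tool z [-6.0e-04  1.6e-03 -1.0e+00]
tool shift mm [ 3.2  3.9 51. ]
```

View pics/side1.png

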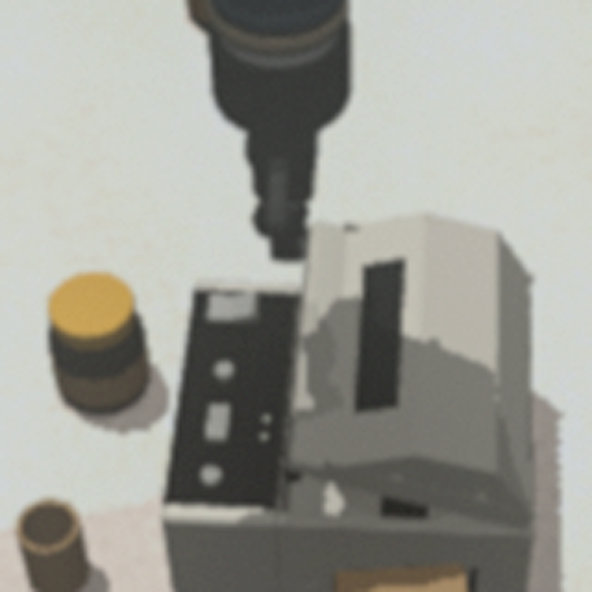

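drive_tool --pt "0.003 0.004 0.02 0 1" --pt "0 0 0.02 0 1" --pt "0 0 0.015 0 1" --pt "0 0 0.01 0 1" --pt "0 0 0.005 0 1"

```text
time_s: 3.32
tcp_pos: [0.5454, -0.0167, 0.1611]
orientation: [3.134, -0.211, -0.004]
contact_force: [-3.7, -0.3, 5.4]
width: 0.001
```

drive_tool --pt "0 0 0.005 0 1" --pt "0 0 0.005 0 1" --pt "0 0 0.005 0 1" --pt "0 0 0.005 0 1" --pt "0 0 0.005 0 1"

```text
time_s: 3.95
tcp_pos: [0.5463, -0.016, 0.136]
orientation: [-3.134, 0.209, -0.0]
contact_force: [-3.3, 0.4, 3.5]
width: 0.003
```

```bash
python3 go.py -36 0 116
```

```text
t 3.95 tcp [ 0.5463 -0.016   0.136 ] printer mm [-35.6  -4.1] 0.136 F [-3.28  0.37  3.51] w 0.003
toolx dir -0.1335 tool z [ 1.e-04  1.e-04 -1.e+00]
tool shift mm [-0.4 -4.1 20. ]
```

drive_tool --pt "0 0 0.005 0 1" --pt "0 0 0.005 0 1" --pt "0 0 0.004 0 1" --pt "0 0 0.003 0 1" --pt "0 0 0.001 0 1"

```text
time_s: 4.58
tcp_pos: [0.5462, -0.0162, 0.1181]
orientation: [3.135, -0.21, -0.001]
contact_force: [-2.0, 1.1, 2.8]
width: 0.0
```

drive_tool --pt "0 0 0.001 0 1" --pt "0 0 0.001 0 1" --pt "0 0 0.001 0 1" --pt "0 0 0 0 1" --pt "0 0 0 0 1"

```text
time_s: 5.2
tcp_pos: [0.5463, -0.0162, 0.116]
orientation: [3.134, -0.21, 0.0]
contact_force: [-3.9, 0.4, 8.0]
width: 0.002
```

drive_tool --pt "0 0 0.001 0 1" --pt "0 0 0.001 0 1" --pt "0 0 0 0 1" --pt "0 0 0 0 1" --pt "0 0 0 0 1"

```text
time_s: 5.82
tcp_pos: [0.5464, -0.0161, 0.1159]
orientation: [3.134, -0.21, 0.001]
contact_force: [-7.6, -0.3, 20.8]
width: 0.003
```

drive_tool --pt "0 0 -0.01 0 1" --pt "0 0 -0.02 0 1" --pt "0 0 -0.02 0 1" --pt "-0.018 -0.037 0 0 1" --pt "-0.019 -0.037 0 0 1"

```text
time_s: 6.45
tcp_pos: [0.5203, 0.0626, 0.1636]
orientation: [-3.134, 0.213, -0.004]
contact_force: [0.2, 0.7, -0.1]
width: 0.001
```

```bash
python3 go.py -73 70 115;python3 - <<'E'
from station import cams
import cv2,numpy as np
for n,(x0,y0,x1,y1) in dict(side=(225,140,385,300),top=(260,155,400,295)).items():
    f=cams.grab_frame(n);np.savez(f"{n}2.npz",**f);p=f["pixels"][y0:y1,x0:x1,::-1]
    p=cv2.resize(p,None,fx=3.7,fy=3.7,interpolation=cv2.INTER_CUBIC)
    cv2.imwrite(f"pics/{n}2.png",np.clip(p.astype(float)*1.6,0,255).astype(np.uint8))
E
```

```text
t 6.45 tcp [0.5203 0.0626 0.1636] printer mm [-71.7  70.3] 0.1636 F [ 0.25  0.74 -0.05] w 0.001
toolx dir -0.1355 tool z [ 2.7e-03  3.0e-04 -1.0e+00]
tool shift mm [-1.4  0.3 48.6]
```

View pics/side2.png

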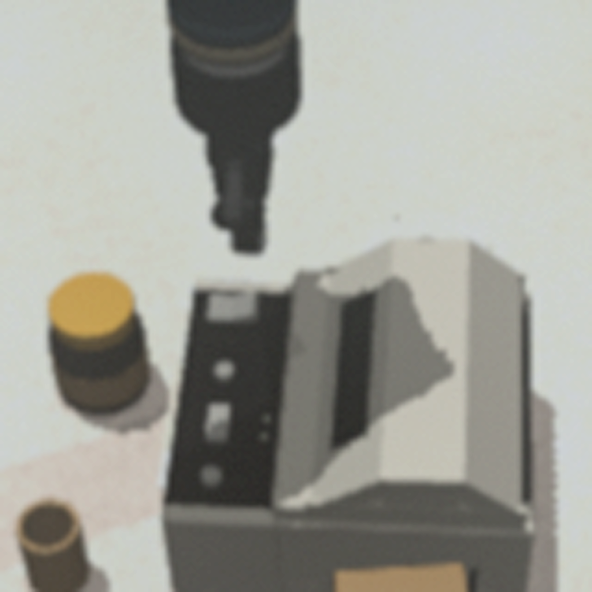

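View pics/top2.png

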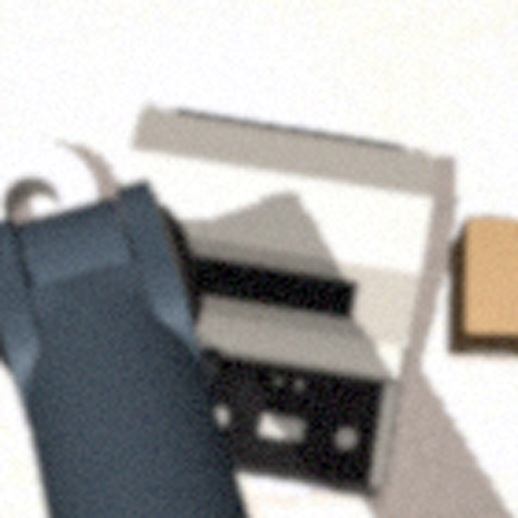

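drive_tool --pt "0 0 0.015 0 1" --pt "0 0 0.015 0 1" --pt "0 0 0.01 0 1" --pt "0 0 0.008 0 1" --pt "0 0 0.002 0 1"

```text
time_s: 7.18
tcp_pos: [0.5193, 0.0618, 0.1125]
orientation: [3.134, -0.21, -0.002]
contact_force: [0.5, -0.1, 0.2]
width: 0.0
```

drive_tool --pt "0 0 0.002 0 1" --pt "0 0 0.002 0 1" --pt "0 0 0.002 0 1" --pt "0 0 0.001 0 1" --pt "0 0 0.001 0 1"

```text
time_s: 7.8
tcp_pos: [0.5206, 0.0621, 0.1058]
orientation: [-3.134, 0.21, -0.004]
contact_force: [2.7, -0.6, 4.0]
width: -0.003
```

```bash
python3 go.py -73 70 105
```

```text
t 7.8 tcp [0.5206 0.0621 0.1058] printer mm [-71.4  69.9] 0.1058 F [ 2.7  -0.61  4.  ] w -0.003
toolx dir -0.1339 tool z [ 2.5e-03  2.0e-04 -1.0e+00]
tool shift mm [-1.6 -0.1  0.8]
```

drive_tool --pt "0 0 0.001 0 1" --pt "0 0 0.001 0 1" --pt "0 0 0.001 0 1" --pt "0 0 0 0 1" --pt "0 0 0 0 1"

```text
time_s: 8.43
tcp_pos: [0.5204, 0.0622, 0.1048]
orientation: [3.134, -0.21, 0.003]
contact_force: [-2.4, -2.5, 20.3]
width: -0.004
```

drive_tool --pt "0 0 -0.015 0 1" --pt "0 0 -0.02 0 1" --pt "-0.005 0.032 -0.01 0 1" --pt "-0.005 0.032 0 0 1" --pt "-0.004 0.033 0 0 1"

```text
time_s: 9.05
tcp_pos: [0.491, -0.0326, 0.1469]
orientation: [-3.134, 0.209, 0.004]
contact_force: [0.6, -0.5, 0.2]
width: 0.002
```

```bash
python3 go.py -86 -27 107;python3 - <<'E'
from station import cams
import cv2,numpy as np
for n,(x0,y0,x1,y1) in dict(side=(225,140,385,300)).items():
    f=cams.grab_frame(n);p=f["pixels"][y0:y1,x0:x1,::-1]
    p=cv2.resize(p,None,fx=3.7,fy=3.7,interpolation=cv2.INTER_CUBIC)
    cv2.imwrite(f"pics/{n}3.png",np.clip(p.astype(float)*1.6,0,255).astype(np.uint8))
E
```

```text
t 9.05 tcp [ 0.491  -0.0326  0.1469] printer mm [-88.2 -27.9] 0.1469 F [ 0.6  -0.45  0.22] w 0.002
toolx dir -0.1329 tool z [-2.6e-03  4.0e-04 -1.0e+00]
tool shift mm [ 2.3 -0.9 39.9]
```

View pics/side3.png

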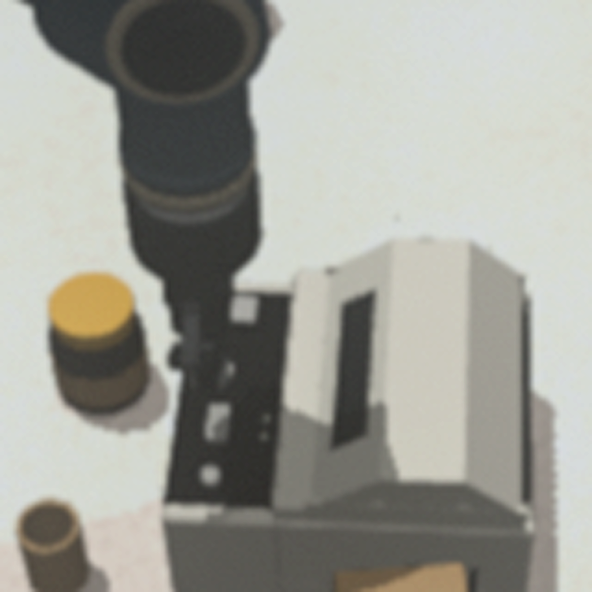

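drive_tool --pt "0.002 -0.001 0.015 0 1" --pt "0 0 0.015 0 1" --pt "0 0 0.006 0 1" --pt "0 0 0.003 0 1" --pt "0 0 0.002 0 1"

```text
time_s: 9.72
tcp_pos: [0.4948, -0.0309, 0.1062]
orientation: [-3.134, 0.209, 0.001]
contact_force: [-0.4, 0.9, 2.9]
width: 0.002
```

drive_tool --pt "0 0 0.002 0 1" --pt "0 0 0.001 0 1" --pt "0 0 0.001 0 1" --pt "0 0 0.001 0 1" --pt "0 0 0 0 1"

```text
time_s: 10.35
tcp_pos: [0.4949, -0.031, 0.102]
orientation: [-3.134, 0.209, -0.0]
contact_force: [-2.4, 1.9, 7.9]
width: -0.002
```

Nearly bottomed; a little more, then release.

drive_tool --pt "0 0 0.001 0 1" --pt "0 0 0.001 0 1" --pt "0 0 0 0 1" --pt "0 0 0 0 1" --pt "0 0 0 0 1"

```text
time_s: 10.98
tcp_pos: [0.495, -0.031, 0.1017]
orientation: [3.134, -0.21, 0.001]
contact_force: [-7.3, 2.4, 21.7]
width: -0.001
```

drive_tool --pt "0 0 -0.01 0 1" --pt "0 0 -0.025 0 1" --pt "0 0 -0.04 0 1" --pt "0 0 -0.04 0 1" --pt "0 0.05 0 0 1"

```text
time_s: 11.6
tcp_pos: [0.4914, -0.0788, 0.2178]
orientation: [-3.135, 0.198, -0.014]
contact_force: [0.5, -0.5, -0.6]
width: 0.002
```

drive_tool --pt "0 0.05 0 0 1" --pt "0 0.05 0 0 1" --pt "0 0.05 0 0 1" --pt "0 0.05 0 0 1" --pt "0 0.0 0 0 1"

```text
time_s: 12.22
tcp_pos: [0.4596, -0.2847, 0.214]
orientation: [3.131, -0.223, -0.001]
contact_force: [0.2, -0.2, 0.8]
width: 0.004
```

```bash
python3 go.py; python3 - <<'E'
from station import cams
import cv2,numpy as np
for n,(x0,y0,x1,y1) in dict(side=(225,180,385,300),top=(260,175,400,295)).items():
    f=cams.grab_frame(n);cv2.imwrite(f"pics/{n}4f.png",f["pixels"][:,:,::-1]);p=f["pixels"][y0:y1,x0:x1,::-1]
    p=cv2.resize(p,None,fx=5,fy=5,interpolation=cv2.INTER_CUBIC)
    cv2.imwrite(f"pics/{n}4.png",np.clip(p.astype(float)*1.6,0,255).astype(np.uint8))
E
```

```text
t 12.225 tcp [ 0.4596 -0.2847  0.214 ] printer mm [ -85.9 -282. ] 0.214 F [ 0.22 -0.17  0.76] w 0.004
toolx dir -0.1425 tool z [-7.0e-04 -2.8e-03 -1.0e+00]
```

View pics/side4.png

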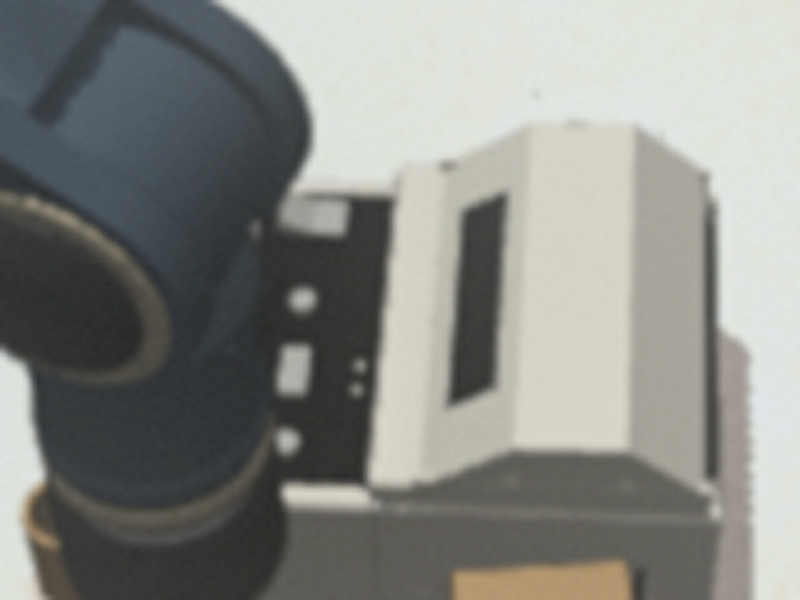

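View pics/top4.png

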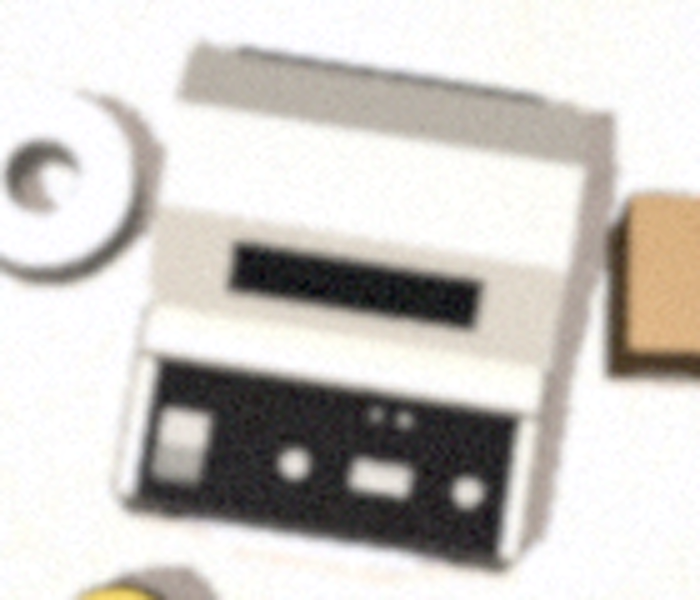

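The cover is shut, with its lip edge at rows 350–405 of the top zoom. The rocker's shading has flipped: the far half at (185,425) is now bright and the near half at (180,462) is dark. All the keys look up. Next I'll check the bystanders.

```bash
python3 - <<'E'
import cv2,numpy as np
a=cv2.imread("pics/top0.png");b=cv2.imread("pics/top4f.png")
for n,(u,v,r) in dict(jar_a=(284,305,16),jar_b=(122,258,22),jar_c=(520,242,18),full=(401,232,20),open=(523,320,27),roll=(270,211,20),core=(350,317,12)).items():
    t=a[v-r:v+r,u-r:u+r];s=b[v-r-8:v+r+8,u-r-8:u+r+8]
    m=cv2.matchTemplate(s,t,cv2.TM_CCOEFF_NORMED);_,x,_,l=cv2.minMaxLoc(m);print(n,round(x,3),l[0]-8,l[1]-8)
E
```

```text
jar_a 0.997 0 0
jar_b 0.998 0 0
jar_c 0.873 0 0
full 0.985 0 0
open 0.591 0 0
roll 0.994 0 0
core 0.995 0 0
```

View pics/top4f.png

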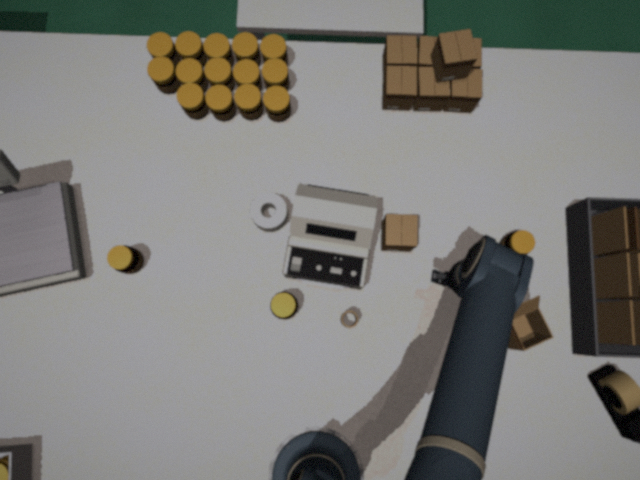

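```bash
python3 -c "
from station import order
print(order.finish_job())"
```

```text
the job is handed in; nothing more can be done
None
```

I closed the cover, switched the power rocker to on, and pressed and released the feed key, all with the shut fingertips. I handed the job in at about 12 s; no verdict is reported.

| Step | Where the fingertips stopped | Expected height | Force at the stop |
|---|---|---|---|
| Cover lip pushed down | 115.9 mm | 116 mm (shut) | 21 N |
| Rocker far half pressed | 104.8 mm | 105 mm (level, on) | 20 N |
| Feed key pressed | 101.7 mm | 102 mm (5 mm down) | 22 N |

- **Printer:** the last pictures, taken with the arm clear, show the cover shut, the rocker tipped over to on, and the feed key and both round keys looking up. That they are up is by eye only; I did not measure their heights.
- **Bystanders:** none showed any image shift against the first picture. The match was weak for the open carton (0.59) because the arm partly covered it, and for `jar_c` (0.87), which the arm partly overlapped. The arm passed above the open carton at the starting height, and I saw no contact force there.
- **Camera check:** triangulated key heights came out 2 to 4 mm low against the given 107 mm. The contact heights in the table matched the given sizes to 0.3 mm.

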